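Press a keyed sensor into its test socket and hold it there

ROBOT

A 6-joint arm with a two-finger parallel gripper is mounted at the origin on the work surface. World frame = base frame: x ahead of the robot, y to its left, z up, the work surface at z = 0. Lengths are in mm, angles in rad, forces in N, time in s.
With the tool pointing down it reaches from about 375 to 975 mm from the base axis. Payload 3.8 kg.
Tool frame: the origin (TCP) lies midway between the tips of the shut fingers; the grasp point (between the pads) lies 19 mm behind it; z points along the fingers, y is the line along which they close (so a half turn about z gives the same grasp; the last joint's range is limited). The gripper opens to 88 mm and grips with 3 to 60 N. Pads are 18 mm wide; open, the fingers measure 123 mm over their backs; the gripper's body (75 mm by 187 mm) begins 45 mm behind the grasp point.
Start: joints at [-1.27, 0.264, 1.604, -0, 1.274, -0.037], TCP at [223.698, -636.85, 238.706] pointing down, gripper open.
Joint ranges: [-2.63, 2.63], [-0.94, 2.18], [0.31, 2.57], [-1.31, 4.45], [0, 2.66], [-2.55, 2.55]. Speed limits (rad/s): [2.57, 2.57, 3.14, 3.14, 3.14, 3.14].

INTERFACE

Orientations are given as a rotation vector (axis times angle).
In Python, from workcell import manip, imaging, order gives the robot as it stands.
- The arm moves only by the shell command python3 -m crank 'ROWS' [FORCE]. ROWS is JSON, a list of rows, each a list of 7 numbers: the shift along the tool's x, y, z in m, then the turn, a rotation vector about the tool's x, y, z in rad, then the closure, from 0 (fully open) to 1 (shut). A call has 1 to 10 rows; each row is the pose to reach, as a shift and turn from the pose commanded when the call began, along the tool's axes at that moment; what a row does not reach only later rows make up. A row lasts 1/10 s, in which the tool goes at most 50 mm and 8.59 degrees, less where a joint would pass 70% of its speed; a pose out of reach is approached as far as the arm can. A call with a gripper value outside its range is refused whole. The fingers move at their own pace and stop on an object; FORCE is the grip in N (left out, the last holds). Time passes only in rows, so rows that repeat a pose let the fingers close. It gives the time, the measured TCP pose, the force, the opening and the grip force at its end, in the units of the state.
- manip.get_obs(): the state, without advancing time (a new reading comes with each control period).
- imaging.read_camera(name): name is "scene" or "top" or "wrist"; returns the picture (420x560x3 uint8, red, green, blue); there is no depth.
- imaging.get_calibration(name): a dict with "vfov" (degrees; the focal length in pixels is half the picture's height over the tangent of half this angle, whatever the lens; pixels are square), "cx", "cy" (the principal point, pixels), "R" (3x3) and "t" (3): a world point X has camera coordinates R X + t. Camera axes: x right, y down, z forward; pixel columns grow to the right and rows downward; lengths in mm; the calibration is good to about 2 mm. A picture is of the moment at which its call begins: read the wrist's pose just before it. get_calibration takes no time and is no camera call; for the wrist camera it gives the pose at the moment of the call.
- order.finish_job(): hands the job in; it is judged then, once.
The state is a dict: "t": time; "joint_positions": joint angles; "joint_vel": joint speeds; "joint_torque": joint torques, N m; "position": TCP position; "tool_rot": TCP orientation; "wrist_force": force on the tool from outside, world axes, zero at the start; "moment": the same for the moment, N m; "width": finger opening in mm; "gripper_force": force on a finger pad.
Only numpy, scipy, OpenCV 4.12 (cv2) and the standard library are available. Lean on these libraries where they do the work, as an engineer would, in place of code of your own. Each camera call takes 0.05 s, during which the arm holds its last target. There are 200 camera calls.

TASK

The square-bodied sensor has toppled over on the bench: stand it upright on its metal shank on the bench, then fit the shank into the round socket of the test jig, turning it until its key slips into the keyway. Push it down against the spring contact until the housing sits fully home on the socket's rim, and finish while still gripping it and holding it pressed home (let go and the spring lifts it off). Leave the other things on the bench where they are.

Things in the scene. Friction and masses are not known exactly. Their poses are not given: they have to be found in the camera images.
- sensor: Sensor, 98 mm long, 0.15-0.31 kg: square black housing 40 x 40 x 64 mm, round silver face on its top end; below it a steel shank with a key. Origin: housing centre, 32 mm from top face and shoulder. z runs from shank to top; x, y square to the sides. It starts lying alone on its +y side, z level, key uppermost; once z is tipped up, the key points away from where z had pointed.
- sensor_foot (a point): Centre of the flat foot of the sensor's shank, 66 mm from sensor's origin along -z; axes as sensor. The shank is 28 mm in diameter and 34 mm long from shoulder to foot, its foot edge bevelled 2 mm wide, 3 mm high; the sensor stands upright on it.
- sensor_key (a point): Lower end of the key on the sensor's shank, at mid width; axes as sensor. The key is a steel bar 7 mm wide on the -y side, standing out to 19 mm from the axis; it runs from the shoulder down to 12 mm above the foot (its last 2 mm only 5 mm wide). Below it 12 mm of plain shank enters the bore before the key meets the rim.
- jig: Test jig, fixed to the bench: base plate 150 x 105 x 8 mm, on it a round steel hub 64 mm across with its rim 56 mm above the bench, and a grey readout box 42 x 85 mm, 38 mm high, centred 72 mm along +x from the hub's axis. Origin: on the hub's axis at bench height, z up. The keyway is on its -y side: the sensor goes in when its x and y axes point the same way as the jig's.
- socket_mouth (a point): Centre of the bore at the hub's rim, 56 mm above the bench; axes as jig. The bore is 30 mm in diameter with one keyway 9 mm wide reaching 20.5 mm from the axis on the -y side, both open from above down to the spring contact.
- contact (a joint): The brass spring contact 24 mm across inside the bore, travel 0 to 0.014 m, growing as it is pressed down. At 0 its top is 22 mm below the rim and it pushes up with 5 N, growing by 0.5 N per mm. With the sensor fully home (shoulder on the rim, foot 34 mm deep) it reads 0.012 and pushes up with 11 N.
- cap_a: Bystander: a loose black round capsule with a silver face, 26 mm across, 18 mm high, standing between the sensor and the jig. Origin: centre of its underside.
- cap_b: Bystander: another capsule like cap_a, farther from the robot.
- round_sensor: Bystander: a round black sensor without key, 44 mm across, 55 mm high, standing at the far side of the bench's middle. Origin: centre of its underside.
- pot: Bystander: an open steel pot 110 mm across with two side handles, 75 mm high, at the far left. Origin: centre of its underside.
- driver: Bystander: a screwdriver 170 mm long lying near the robot. Origin: underside at its middle.
Mind the look-alikes: they are no part of the job. Leave any blue look-alike of the sensor alone.

How it is judged (in metres and radians):
On the way:
1. the sensor stands upright on its shank on the bench (angle between sensor's own z axis and vertical below 0.12 rad and height (world z) of sensor_foot below 0.006 m and height (world z) of sensor above 0.055 m), for 0.2 s.
At the end, for the whole second after the job is handed in: The sensor's shank is in the socket with its key in the keyway (within 3 mm of the bore's axis, 0.2 rad in turn, 0.08 rad upright), the housing within 2 mm of the rim, the spring contact pressed more than 10 mm, the sensor still, and the gripper still holding it there with more than 3 N (z of sensor_foot in the frame of socket_mouth below -0.032 m and horizontal distance between sensor_foot and socket_mouth below 0.003 m and angle between the x axis of sensor and the x axis of jig, either way round below 0.2 rad and angle between sensor's own z axis and vertical below 0.08 rad and value of joint contact above 0.01 m and contact force between the fingers and sensor above 3 N and linear speed of sensor below 0.02 m/s); the arm keeps its last pose, push and grip.
It fails at once if a bystander is shifted by more than 30 mm (distance of any of cap_a, cap_b, round_sensor, pot, driver from where it was at the start of the episode above 0.03 m).
It also fails if it takes over 61 s, if anything falls off the work surface, if the arm or the gripper's body presses on something with over 40 N, if the wrist force passes 120 N, or if a joint passes its speed limit or range.

## Working session

There is one attempt and no reset: what is moved stays moved. The work goes in short steps, Python scripts to look and compute and a shell command to move; the robot and the scene stay as the last step left them, time stands still between calls to the robot, and variables do not carry over. Pictures are saved under pics/ and viewed, at most 10 in all, crops included, and the job is handed in when it is done.

```bash
ls; mkdir -p pics
python3 - <<'E'
from workcell import manip, imaging
import cv2,numpy as np
for n in ["scene","top"]:
    im=imaging.read_camera(n); cv2.imwrite(f"pics/{n}0.png",cv2.resize(im[:,:,::-1],None,fx=1.4,fy=1.4,interpolation=cv2.INTER_CUBIC))
    c=imaging.get_calibration(n); print(n,c)
print(manip.get_obs())
E
```

```text
pics
scene {'vfov': 44.075847405993294, 'cx': 280.8543336904912, 'cy': 208.1550984448656, 'R': array([[-0.54967494,  0.83535312,  0.00652911],
       [ 0.62930525,  0.41920713, -0.65440071],
       [-0.54939272, -0.35559887, -0.75611975]]), 't': array([ 259.85850239, -340.23809983, 1430.58157665])}
top {'vfov': 51.24052450359349, 'cx': 277.5588462637371, 'cy': 210.35644196327357, 'R': array([[-0.02649298, -0.99963305,  0.00564689],
       [-0.98878023,  0.02537379, -0.14720675],
       [ 0.14700945, -0.00948348, -0.98908962]]), 't': array([  94.63994673,  571.13442422, 1095.53748795])}
{'t': 0.1, 'joint_positions': array([-1.26989192e+00,  2.64673601e-01,  1.60519870e+00, -3.34678815e-05,
        1.27371024e+00, -3.68907375e-02]), 'joint_vel': array([ 1.61691674e-03, -2.04685268e-03, -3.03490688e-03, -3.36671985e-03,
        6.19458715e-05, -3.33819185e-04]), 'joint_torque': array([ 5.94671583e-04, -5.03617215e+01, -3.58071685e+01,  7.30503048e-02,
        2.33167363e-02, -6.25280904e-05]), 'position': array([ 223.50778111, -636.2561409 ,  237.53627227]), 'tool_rot': array([-3.09494694e+00, -5.27772583e-01,  4.60943570e-04]), 'wrist_force': array([0.09708466, 0.15407065, 0.30405512]), 'moment': array([0.0530164 , 0.02139614, 0.07461473]), 'gripper_force': 0.0, 'width': 88.1854358810979}
```

View pics/top0.png

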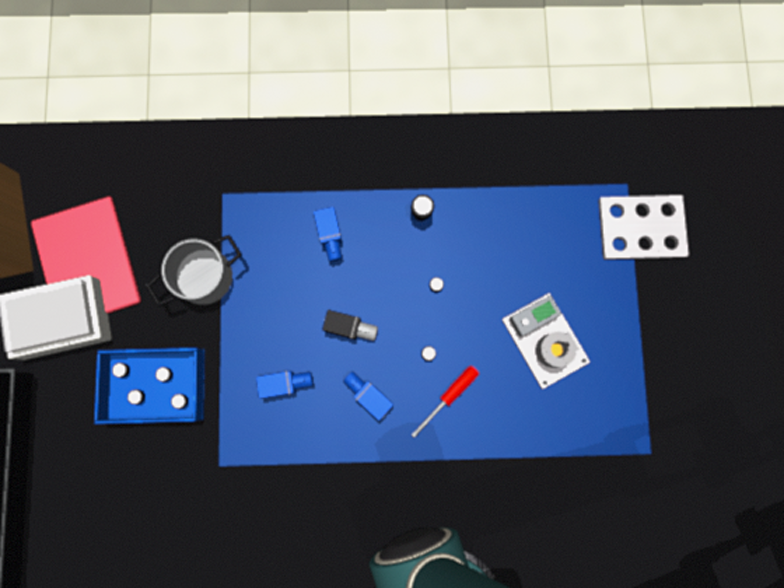

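View pics/scene0.png

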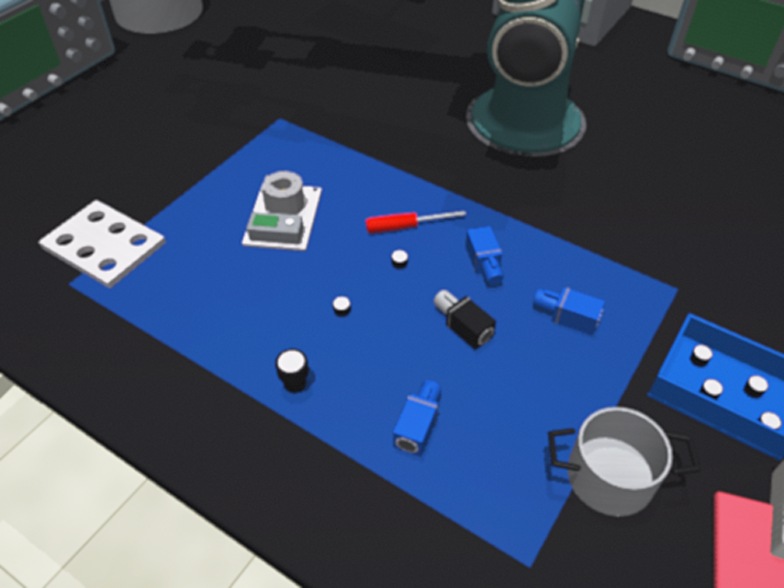

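The black square-bodied sensor is the one at top (350,326) and scene (465,315). The three blue ones, at top (328,233), (285,384) and (368,396), are look-alikes. The jig hub is at top (558,350) and scene (283,185). I'll confirm in an enlarged crop.

Run:
```python
from workcell import imaging
import cv2,numpy as np
def crop(n,x0,y0,w=66,h=50,s=6):
    im=imaging.read_camera(n)[y0:y0+h,x0:x0+w,::-1]
    o=cv2.resize(im,None,fx=s,fy=s,interpolation=cv2.INTER_CUBIC)
    for k in range(0,w,10):
        cv2.line(o,(k*s,0),(k*s,5),(0,255,255),1);cv2.putText(o,str(x0+k),(k*s,16),0,.35,(0,255,255),1)
    for k in range(10,h,10):
        cv2.line(o,(0,k*s),(5,k*s),(0,255,255),1);cv2.putText(o,str(y0+k),(6,k*s+4),0,.35,(0,255,255),1)
    return o
a=np.hstack([crop("top",220,210),crop("top",355,217-8,66,50)])
b=np.hstack([crop("scene",300,200),crop("scene",170,120,66,50)])
a2=np.vstack([a,b]);print(a2.shape);cv2.imwrite("pics/c1.png",a2)
```

```text
(600, 792, 3)
```

View pics/c1.png

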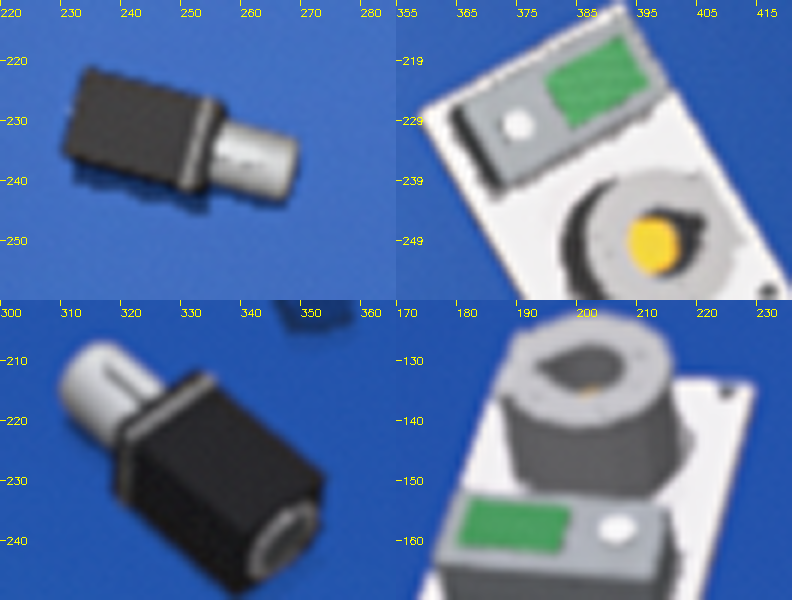

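Confirmed: the black square sensor lies with its key uppermost, shank end at top px (269,237) and housing end at (232,228). In the top view the jig's rim circle spans u 386.5–412.7, and the scene rim ellipse is centred at (201.7,131.9). The keyway points to the upper right in the top view, and the box is at the upper left. The blue ones are left alone.

```bash
cat > h.py <<'E'
import numpy as np, cv2
from workcell import manip, imaging
from scipy.spatial.transform import Rotation as Ro
def K(c): return 210/np.tan(np.radians(c["vfov"]/2))
def proj(c,X):
    p=np.atleast_2d(X)@c["R"].T+c["t"]; return p[:,:2]/p[:,2:]*K(c)+[c["cx"],c["cy"]]
def onz(c,u,v,z):
    d=c["R"].T@np.array([(u-c["cx"])/K(c),(v-c["cy"])/K(c),1]); o=-c["R"].T@c["t"]
    return o+d*(z-o[2])/d[2]
def axes(a,y):  # tool rotation from approach a and closing axis y
    a=np.array(a,float)/np.linalg.norm(a); y=np.array(y,float); y-=a*(y@a); y/=np.linalg.norm(y)
    return np.column_stack([np.cross(y,a),y,a])
def delta(tcp,R):  # shift(m), turn in tool axes from measured pose; y half-turn chosen nearest
    o=manip.get_obs(); R0=Ro.from_rotvec(o["tool_rot"]).as_matrix()
    best=min([R,R@np.diag([-1,-1,1])],key=lambda M:Ro.from_matrix(R0.T@M).magnitude())
    print("shift",np.round(R0.T@(np.array(tcp)-o["position"])/1000,4),"turn",np.round(Ro.from_matrix(R0.T@best).as_rotvec(),4))
    print("t",o["t"],"pos",np.round(o["position"],1),"q",np.round(o["joint_positions"],2),"F",np.round(o["wrist_force"],1),"w",round(o["width"],1),"gf",round(o["gripper_force"],1))
def snap(n,name,x0=0,y0=0,w=560,h=420,s=1.4,step=50):
    c=imaging.get_calibration(n); im=imaging.read_camera(n)[y0:y0+h,x0:x0+w,::-1]
    o=cv2.resize(im,None,fx=s,fy=s,interpolation=cv2.INTER_CUBIC)
    for k in range(0,w,step): cv2.line(o,(int(k*s),0),(int(k*s),5),(0,255,255),1);cv2.putText(o,str(x0+k),(int(k*s),16),0,.35,(0,255,255),1)
    for k in range(step,h,step): cv2.line(o,(0,int(k*s)),(5,int(k*s)),(0,255,255),1);cv2.putText(o,str(y0+k),(6,int(k*s)+4),0,.35,(0,255,255),1)
    cv2.imwrite(f"pics/{name}.png",o); np.save(f"pics/{name}.npy",c,allow_pickle=True); return c
E
python3 - <<'E'
from h import *
T=imaging.get_calibration("top");S=imaging.get_calibration("scene")
P=lambda n,v:print(n,np.round(v,1))
for n,u,v in [("topL",234.7,221.2),("topL2",230.5,235.5),("sh1",257,227),("sh2",253.8,242)]: P(n,onz(T,u,v,40))
P("foot top z34",onz(T,269.5,233,25)); 
for n,u,v in [("S sh left?",320,226),("S sh right",335,212.5),("S top right",354,230)]: P(n,onz(S,u,v,40))
P("rim T",onz(T,399.6,250.4,56));P("rim S",onz(S,201.7,131.9,56));P("contact T",onz(T,398,249.5,34))
a=onz(T,359.3,227.3,8);b=onz(T,376.5,259,8);P("yawjig",np.degrees(np.arctan2(*(a-b)[[1,0]])))
print(Ro.from_rotvec(manip.get_obs()["tool_rot"]).as_matrix().round(2)); c=imaging.get_calibration("wrist");P("wristcam",-c["R"].T@c["t"]);print(c["R"].round(2),K(c))
E
```

```text
topL [548.2 191.5  40. ]
topL2 [511.3 202.7  40. ]
sh1 [531.6 134.   40. ]
sh2 [493. 143.  40.]
foot top z34 [516.6 102.2  25. ]
S sh left? [545.  142.1  40. ]
S sh right [496.8 149.7  40. ]
S top right [516.  204.4  40. ]
rim T [ 460.8 -226.7   56. ]
rim S [ 466.3 -226.1   56. ]
contact T [ 464.3 -229.    34. ]
yawjig 25.6
[[ 0.94  0.33 -0.  ]
 [ 0.33 -0.94  0.  ]
 [ 0.   -0.   -1.  ]]
wristcam [ 292.5 -611.4  384. ]
[[ 0.33 -0.94 -0.  ]
 [-0.9  -0.32  0.28]
 [-0.27 -0.09 -0.96]] 289.0917115084747
```

Run:
```python
from h import *
y=np.radians(27);delta([463,-227,220],axes([0,0,-1],[np.sin(y),-np.cos(y),0]))
```

```text
shift [ 0.3616 -0.3071  0.0185] turn [-8.000e-04 -1.000e-04 -1.335e-01]
t 0.3 pos [ 223.6 -636.6  238.2] q [-1.27  0.26  1.6   0.    1.27 -0.04] F [ 0.6 -0.6  1.3] w 88.1 gf 0.0
```

```bash
python3 -m crank '[[0.18,-0.153,0.01,0,0,-0.07,0],[0.361,-0.307,0.018,0,0,-0.134,0],[0.361,-0.307,0.018,0,0,-0.134,0],[0.361,-0.307,0.018,0,0,-0.134,0],[0.361,-0.307,0.018,0,0,-0.134,0],[0.361,-0.307,0.018,0,0,-0.134,0],[0.361,-0.307,0.018,0,0,-0.134,0],[0.361,-0.307,0.018,0,0,-0.134,0],[0.361,-0.307,0.018,0,0,-0.134,0],[0.361,-0.307,0.018,0,0,-0.134,0]]' 20; python3 -m crank '[[0,0,0,0,0,0,0],[0,0,0,0,0,0,0],[0,0,0,0,0,0,0]]'
python3 - <<'E'
from h import *
y=np.radians(27);delta([463,-227,220],axes([0,0,-1],[np.sin(y),-np.cos(y),0]))
snap("wrist","w1")
E
```

```text
t: 1.3
position: [463.8, -224.3, 220.8]
tool_rot: [-3.053, -0.738, -0.001]
wrist_force: [-0.3, -1.0, 0.3]
width: 88.7
gripper_force: 0.0
t: 1.6
position: [462.2, -228.5, 220.8]
tool_rot: [3.054, 0.733, -0.001]
wrist_force: [0.3, 0.5, 0.5]
width: 87.7
gripper_force: 0.0
shift [ 0.0014 -0.0009  0.0008] turn [ 0.0004  0.0004 -0.0002]
t 1.6 pos [ 462.2 -228.5  220.8] q [-0.51 -0.03  1.96 -0.    1.21  0.59] F [0.3 0.5 0.5] w 87.7 gf 0.0
```

View pics/w1.png

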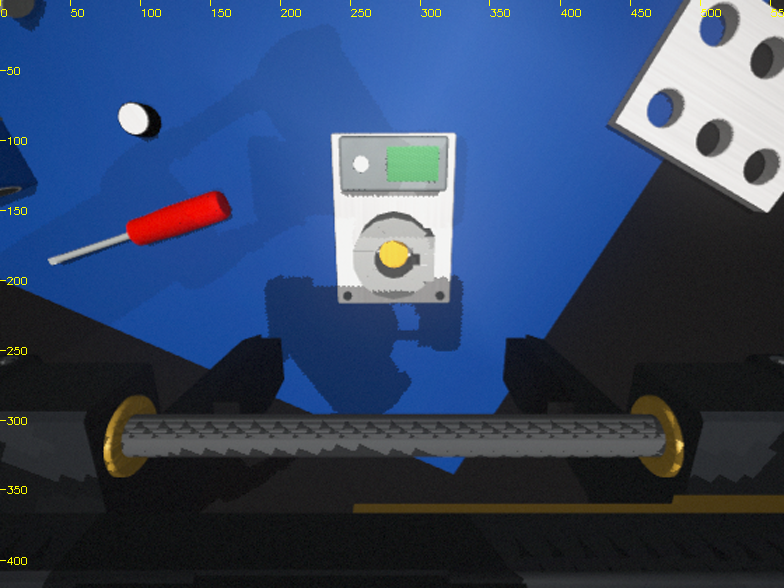

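The jig is seen from above. The rim circle is about (252–311, 152–212) px, the contact is at (280.8,181.4), and the keyway points right (camera +u). The plate corners are (236.4,95), (325.7,95), (241.4,215.7) and (320.7,215.7).

Run:
```python
from h import *
c=np.load("pics/w1.npy",allow_pickle=True).item()
P=lambda n,v:print(n,np.round(v,1))
P("rim",onz(c,281.6,181.8,56));P("rimL",onz(c,252,181.8,56));P("rimR",onz(c,311,181.8,56));P("contact",onz(c,280.8,181.4,34))
q=[onz(c,*p,8) for p in [(236.4,95),(325.7,95),(241.4,215.7),(320.7,215.7)]]
for a,b in [(2,0),(3,1),(1,0),(3,2)]:
    d=q[a]*0+q[b]-q[a];print(np.linalg.norm(d).round(1),np.degrees(np.arctan2(d[1],d[0])).round(2))
# contact blob
im=cv2.imread("pics/w1.png");hsv=cv2.cvtColor(im,cv2.COLOR_BGR2HSV);m=cv2.inRange(hsv,(18,120,120),(32,255,255))[200:300,330:460]
x=np.argwhere(m);print((x.mean(0)+[200,330])/1.4, x.min(0)+[200,330],x.max(0)+[200,330])
y=np.radians(73.4);delta([521-np.cos(y)*0,168,230],axes([0,0,-1],[np.sin(y),-np.cos(y),0]))
y=np.radians(-106.6);delta([521,168,230],axes([0,0,-1],[np.sin(y),-np.cos(y),0]))
```

```text
rim [ 468.9 -225.3   56. ]
rimL [ 454.2 -196.4   56. ]
rimR [ 483.5 -253.9   56. ]
contact [ 464.8 -226.4   34. ]
148.1 27.05
148.1 27.01
103.9 117.02
103.8 116.99
[181.27509808 280.88045234] [241 379] [267 407]
shift [ 0.2323 -0.3269 -0.0094] turn [ 2.000e-04  4.000e-04 -8.107e-01]
t 1.65 pos [ 462.1 -228.7  220.8] q [-0.51 -0.03  1.96 -0.    1.21  0.59] F [-0.7  0.2 -0.3] w 87.8 gf 0.0
shift [ 0.2323 -0.3269 -0.0094] turn [ 2.000e-04  4.000e-04 -8.107e-01]
t 1.65 pos [ 462.1 -228.7  220.8] q [-0.51 -0.03  1.96 -0.    1.21  0.59] F [-0.7  0.2 -0.3] w 87.8 gf 0.0
```

```bash
python3 -m crank '[[0.232,-0.327,0,0,0,0.81,0],[0.232,-0.327,0,0,0,0.81,0],[0.232,-0.327,0,0,0,0.81,0],[0.232,-0.327,0,0,0,0.81,0],[0.232,-0.327,0,0,0,0.81,0],[0.232,-0.327,0,0,0,0.81,0],[0.232,-0.327,0,0,0,0.81,0],[0.232,-0.327,0,0,0,0.81,0],[0.232,-0.327,0,0,0,0.81,0],[0.232,-0.327,0,0,0,0.81,0]]' >/dev/null
python3 - <<'E'
from h import *
y=np.radians(73.4);delta([521,168,220],axes([0,0,-1],[np.sin(y),-np.cos(y),0]))
E
```

```text
shift [0.0009 0.0036 0.0008] turn [-1.2000e-03  1.1000e-03  1.5247e+00]
t 2.65 pos [521.4 171.7 220.8] q [0.27 0.04 1.9  0.   1.21 2.18] F [ 0.1 -0.9  1. ] w 88.0 gf 0.0
```

I typed the turn with the wrong sign, so I'll turn back by -1.62 about tool z.

```bash
python3 -m crank '[[0.001,0.004,0,0,0,-0.81,0],[0.001,0.004,0,0,0,-0.81,0],[0.001,0.004,0,0,0,-0.81,0],[0.001,0.004,0,0,0,-0.81,0],[0.001,0.004,0,0,0,-0.81,0],[0.001,0.004,0,0,0,-0.81,0],[0.001,0.004,0,0,0,-1.62,0],[0.001,0.004,0,0,0,-1.62,0],[0.001,0.004,0,0,0,-1.62,0],[0.001,0.004,0,0,0,-1.62,0]]' >/dev/null; python3 -m crank '[[0,0,0,0,0,-0.25,0],[0,0,0,0,0,-0.25,0],[0,0,0,0,0,-0.25,0],[0,0,0,0,0,-0.25,0]]' >/dev/null
python3 - <<'E'
from h import *
y=np.radians(73.4);delta([521,168,220],axes([0,0,-1],[np.sin(y),-np.cos(y),0]))
snap("wrist","w2")
E
```

```text
shift [ 0.0045 -0.0006  0.0007] turn [0.     0.0004 0.0362]
t 4.05 pos [520.4 163.5 220.7] q [ 0.26  0.03  1.9  -0.    1.21  0.51] F [ 0.  -0.2 -0.3] w 88.0 gf 0.0
```

View pics/w2.png

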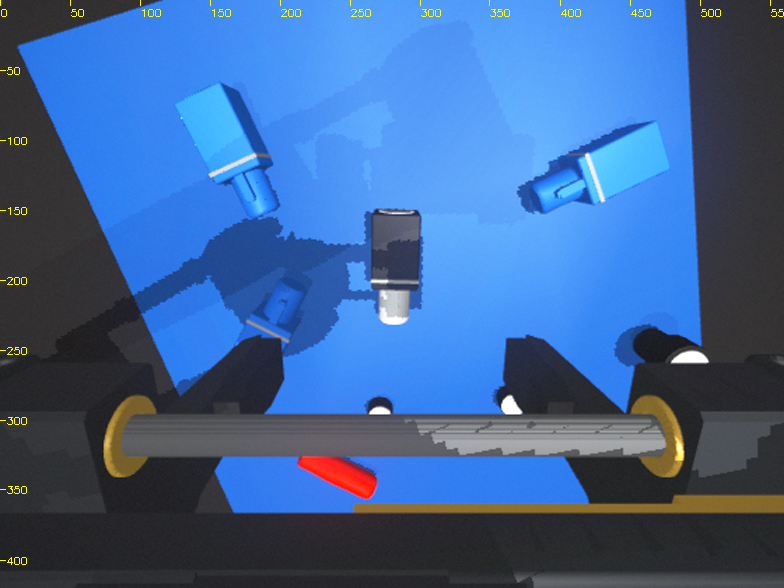

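The sensor is centred: its upper face spans px u 265.7–300 and v 153.6–207, with the shank below down to v 231. One blue look-alike is about 75 mm to its left, clear of the fingers.

Run:
```python
from h import *
c=np.load("pics/w2.npy",allow_pickle=True).item()
q=[onz(c,*p,40) for p in [(265.9,153.6),(300.3,153.6),(265.2,207),(299.3,207)]]
for a,b in [(2,0),(3,1),(1,0),(3,2)]:
    d=q[b]-q[a];print(np.linalg.norm(d).round(1),np.degrees(np.arctan2(d[1],d[0])).round(2))
m=np.mean(q,0);print(np.round(m,1))
sh=(q[2]+q[3])/2; print("shoulder",sh.round(1),"top",((q[0]+q[1])/2).round(1))
np.save("sens.npy",m)
```

```text
62.5 73.91
62.5 75.52
38.5 165.49
40.3 165.48
[523.8 168.3  40. ]
shoulder [515.6 138.1  40. ] top [532.1 198.4  40. ]
```

```bash
cat >> h.py <<'E'
YAW=np.radians(75); u=np.array([np.cos(YAW),np.sin(YAW),0]); up=np.array([0,0,1.]); sx=np.array([np.sin(YAW),-np.cos(YAW),0]); C=np.array([523.5,168,20.]); f=np.pi/4
a0=-up*np.cos(f)-u*np.sin(f); R0=axes(a0,sx)
E
python3 - <<'E'
from h import *
print(R0.round(2)); delta(C+(11-100)*a0,R0)
E
```

```text
[[ 0.18  0.97 -0.18]
 [ 0.68 -0.26 -0.68]
 [-0.71 -0.   -0.71]]
shift [0.0677 0.0025 0.1378] turn [ 0.0036 -0.7852  0.0086]
t 4.1 pos [520.4 163.9 220.7] q [ 0.26  0.03  1.9  -0.    1.21  0.51] F [-0.1 -0.1  0.6] w 88.2 gf 0.0
```

```bash
python3 -m crank '[[0.068,0.0025,0.05,0.004,-0.785,0.009,0],[0.068,0.0025,0.05,0.004,-0.785,0.009,0],[0.068,0.0025,0.05,0.004,-0.785,0.009,0],[0.068,0.0025,0.05,0.004,-0.785,0.009,0],[0.068,0.0025,0.05,0.004,-0.785,0.009,0],[0.068,0.0025,0.138,0.004,-0.785,0.009,0],[0.068,0.0025,0.138,0.004,-0.785,0.009,0],[0.068,0.0025,0.138,0.004,-0.785,0.009,0],[0.068,0.0025,0.138,0.004,-0.785,0.009,0],[0.068,0.0025,0.138,0.004,-0.785,0.009,0]]'
python3 - <<'E'
from h import *
delta(C+(11-100)*a0,R0);delta(C+11*a0,R0)
E
```

```text
t: 5.1
position: [540.9, 230.7, 85.4]
tool_rot: [2.013, 1.546, -0.828]
wrist_force: [-0.2, 0.2, -0.5]
width: 87.9
gripper_force: 0.0
shift [ 0.0002 -0.0006  0.0032] turn [ 0.0037 -0.003  -0.0005]
t 5.1 pos [540.9 230.7  85.4] q [ 0.62  0.64  1.57 -0.47  1.59  1.04] F [-0.2  0.2 -0.5] w 87.9 gf 0.0
shift [-1.000e-04 -1.000e-03  1.032e-01] turn [ 0.0037 -0.003  -0.0005]
t 5.1 pos [540.9 230.7  85.4] q [ 0.62  0.64  1.57 -0.47  1.59  1.04] F [-0.2  0.2 -0.5] w 87.9 gf 0.0
```

```bash
python3 -m crank '[[0,0,0.03,0,0,0,0],[0,0,0.06,0,0,0,0],[0,0,0.085,0,0,0,0],[0,0,0.102,0,0,0,0],[0,0,0.102,0,0,0,0],[0,0,0.102,0,0,0,1],[0,0,0.102,0,0,0,1],[0,0,0.102,0,0,0,1],[0,0,0.102,0,0,0,1],[0,0,0.102,0,0,0,1]]' 30
python3 -m crank '[[0,0,0,0,0,0,1],[0,0,0,0,0,0,1],[0,0,0,0,0,0,1],[0,0,0,0,0,0,1],[0,0,0,0,0,0,1]]' 30
python3 - <<'E'
from h import *
delta(C+11*a0,R0)
a1=u*np.cos(f)-up*np.sin(f)
E
```

```text
t: 6.1
position: [521.2, 161.2, 10.8]
tool_rot: [2.011, 1.548, -0.832]
wrist_force: [-0.6, 1.2, -0.5]
width: 50.1
gripper_force: 0.0
t: 6.6
position: [521.0, 160.8, 10.6]
tool_rot: [2.011, 1.548, -0.832]
wrist_force: [0.8, 1.2, 0.5]
width: 39.4
gripper_force: 30.0
shift [-0.0013  0.0005 -0.001 ] turn [ 0.0022 -0.0008  0.0024]
t 6.6 pos [521.  160.8  10.6] q [ 0.56  0.65  1.72 -0.51  1.42  1.07] F [0.8 1.2 0.5] w 39.4 gf 30.0
```

```bash
python3 -m crank '[[-0.035,0,-0.035,0,0,0,1],[-0.07,0,-0.07,0,0,0,1],[-0.09,0,-0.09,0,0.14,0,1],[-0.09,0,-0.09,0,0.28,0,1],[-0.09,0,-0.09,0,0.42,0,1],[-0.09,0,-0.09,0,0.56,0,1],[-0.09,0,-0.09,0,0.70,0,1],[-0.09,0,-0.09,0,0.84,0,1],[-0.09,0,-0.09,0,0.98,0,1],[-0.09,0,-0.09,0,1.12,0,1]]' 30
python3 -m crank '[[0,0,0,0,0.14,0,1],[0,0,0,0,0.28,0,1],[0,0,0,0,0.42,0,1],[0,0,0,0,0.451,0,1],[0,0,0,0,0.451,0,1],[0,0,0,0,0.451,0,1]]'
cat >> h.py <<'E'
a1=u*np.cos(f)-up*np.sin(f); R1=axes(a1,sx)
E
python3 - <<'E'
from h import *
delta(np.array([523.5,168,69])+11*a1,R1); snap("scene","s3",250,120,200,150,4,20)
E
```

```text
t: 7.6
position: [520.4, 160.3, 138.2]
tool_rot: [-2.305, -1.775, -0.397]
wrist_force: [-0.7, 0.6, -2.9]
width: 39.6
gripper_force: 30.0
t: 8.2
position: [520.5, 160.3, 137.1]
tool_rot: [-2.011, -1.547, -0.831]
wrist_force: [-0.4, 0.5, -3.8]
width: 39.9
gripper_force: 30.0
shift [-0.0423  0.0011  0.0651] turn [-0.0031  0.0009  0.001 ]
t 8.2 pos [520.5 160.3 137.1] q [-0.21  0.09  2.22  0.96  1.04 -0.55] F [-0.4  0.5 -3.8] w 39.9 gf 30.0
```

View pics/s3.png

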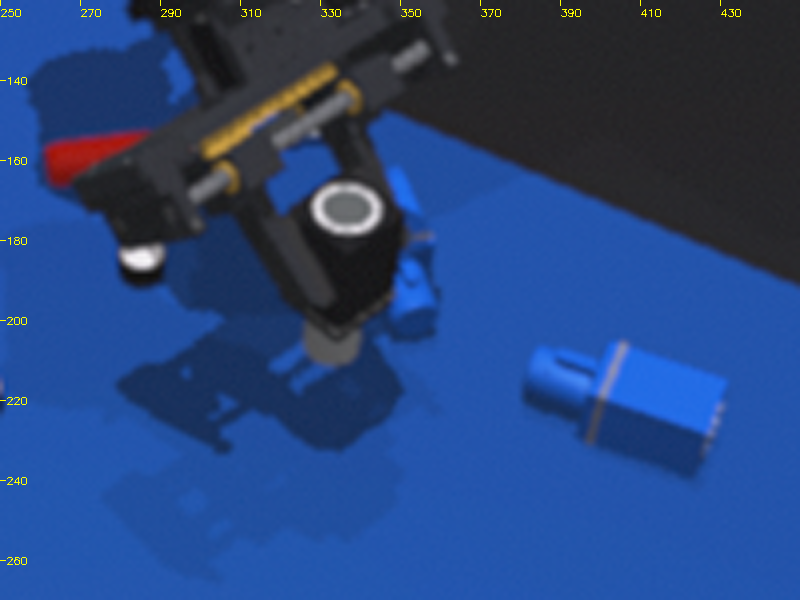

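```bash
python3 -m crank '[[-0.025,0,0.025,0,0,0,1],[-0.045,0,0.045,0,0,0,1],[-0.0515,0,0.0515,0,0,0,1],[-0.0515,0,0.0515,0,0,0,1],[-0.0515,0,0.0515,0,0,0,1],[-0.0525,0,0.0525,0,0,0,1],[-0.0525,0,0.0525,0,0,0,1]]'
python3 - <<'E'
from h import *
delta(np.array([518.5,153,66])+11*a1,R1)
E
```

```text
t: 8.95
position: [521.9, 160.5, 64.8]
tool_rot: [-2.01, -1.549, -0.835]
wrist_force: [-0.4, 0.2, -2.8]
width: 40.0
gripper_force: 30.0
shift [-0.005  -0.0014  0.0044] turn [-0.0008 -0.0008  0.004 ]
t 8.95 pos [521.9 160.5  64.8] q [-0.21  0.23  2.25  1.05  0.96 -0.71] F [-0.4  0.2 -2.8] w 40.0 gf 30.0
```

```bash
python3 -m crank '[[-0.003,0,0.003,0,0,0,1],[-0.0035,0,0.0035,0,0,0,1],[-0.0035,0,0.0035,0,0,0,1]]' | grep -E "pos|force"; python3 -m crank '[[-0.0007,0,0.0007,0,0,0,1],[-0.0007,0,0.0007,0,0,0,1]]'| grep -E "pos|force";python3 -m crank '[[-0.0007,0,0.0007,0,0,0,1],[-0.0007,0,0.0007,0,0,0,1]]'| grep -E "pos|force"
```

```text
position: [521.2, 160.6, 58.8]
wrist_force: [0.2, 0.3, -1.1]
gripper_force: 30.0
position: [521.3, 160.8, 58.8]
wrist_force: [-3.9, -3.3, 5.7]
gripper_force: 30.0
position: [521.4, 161.1, 58.8]
wrist_force: [-5.8, -4.1, 11.8]
gripper_force: 30.0
```

```bash
python3 -m crank '[[0.0007,0,-0.0007,0,0,0,1],[0.0007,0,-0.0007,0,0,0,0],[0.0007,0,-0.0007,0,0,0,0],[0.0007,0,-0.0007,0,0,0,0],[0.0007,0,-0.0007,0,0,0,0],[0.0007,0,-0.0007,0,0,0,0],[0.0007,0,-0.0007,0,0,0,0]]'
python3 -m crank '[[0,0,-0.03,0,0,0,0],[0,0,-0.06,0,0,0,0],[0,0,-0.09,0,0,0,0],[0,0,-0.13,0,0,0,0],[0,0,-0.16,0,0,0,0],[0,0,-0.16,0,0,0,0],[0,0,-0.16,0,0,0,0]]'
python3 - <<'E'
from h import *
delta([519,153,220],axes([0,0,-1],sx)); snap("wrist","w4",140,60,280,210,2.8,20)
E
```

```text
t: 10.35
position: [520.9, 160.7, 57.5]
tool_rot: [-2.01, -1.547, -0.833]
wrist_force: [0.7, 0.3, -0.4]
width: 85.9
gripper_force: 0.0
t: 11.05
position: [492.3, 50.9, 170.8]
tool_rot: [-2.011, -1.547, -0.834]
wrist_force: [-0.1, -0.1, 0.4]
width: 88.1
gripper_force: 0.0
shift [ 0.1094 -0.0004  0.0399] turn [-1.000e-04 -7.858e-01  2.200e-03]
t 11.05 pos [492.3  50.9 170.8] q [-0.45  0.04  2.19  0.83  1.23 -0.62] F [-0.1 -0.1  0.4] w 88.1 gf 0.0
```

View pics/w4.png

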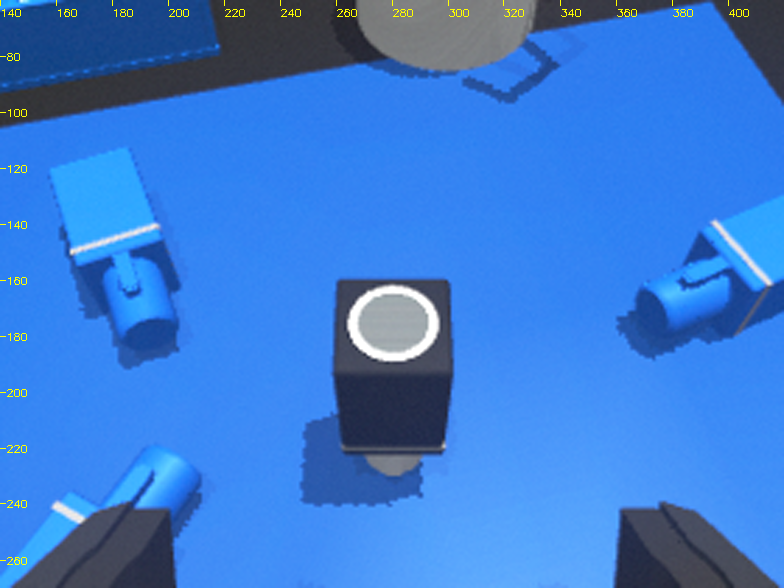

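The sensor stands upright. Its top face has corners at display (337,280), (449,280), (334,373) and (452,373), with the ring centre at (393,324).

Run:
```python
from h import *
c=np.load("pics/w4.npy",allow_pickle=True).item()
q=[onz(c,140+x/2.8,60+y/2.8,98) for x,y in [(337,280),(449.5,280),(334,373),(452.5,373)]]
for a,b in [(2,0),(3,1),(1,0),(3,2)]:
    d=q[b]-q[a];print(np.linalg.norm(d).round(1),np.degrees(np.arctan2(d[1],d[0])).round(2))
print(np.mean(q,0).round(1),onz(c,140+393/2.8,60+323/2.8,98).round(1))
m=np.mean(q,0)
delta([m[0],m[1],160],axes([0,0,-1],sx))
```

```text
37.7 75.58
37.7 74.75
39.3 165.23
38.7 165.21
[518.4 151.1  98. ] [518.5 151.9  98. ]
shift [0.0658 0.0004 0.0799] turn [-0.0024 -0.7861  0.0024]
t 11.1 pos [491.6  51.6 169.9] q [-0.45  0.05  2.2   0.83  1.23 -0.62] F [ 0.4 -0.5 -0.8] w 88.0 gf 0.0
```

```bash
python3 -m crank '[[0.02,0,-0.02,0,-0.15,0,0],[0.02,0,-0.02,0,-0.3,0,0],[0.02,0,-0.02,0,-0.45,0,0],[0.02,0,-0.02,0,-0.6,0,0],[0.02,0,-0.02,0,-0.74,0,0],[0.04,0,0.03,0,-0.786,0.002,0],[0.066,0,0.08,0,-0.786,0.002,0],[0.066,0,0.08,0,-0.786,0.002,0],[0.066,0,0.08,0,-0.786,0.002,0],[0.066,0,0.08,0,-0.786,0.002,0]]'
python3 - <<'E'
from h import *
delta([518.5,152.2,51],axes([0,0,-1],sx))
E
```

```text
t: 12.1
position: [517.3, 150.7, 159.8]
tool_rot: [-2.489, -1.915, 0.005]
wrist_force: [0.6, -0.2, -0.1]
width: 88.0
gripper_force: 0.0
shift [0.0019 0.0011 0.1088] turn [-0.0032  0.0016  0.0027]
t 12.1 pos [517.3 150.7 159.8] q [0.24 0.07 1.98 0.   1.1  0.5 ] F [ 0.6 -0.2 -0.1] w 88.0 gf 0.0
```

```bash
python3 -m crank '[[0.002,0.001,0.03,-0.003,0.0015,0.003,0],[0.002,0.001,0.06,-0.003,0.0015,0.003,0],[0.002,0.001,0.09,-0.003,0.0015,0.003,0],[0.002,0.001,0.109,-0.003,0.0015,0.003,0],[0.002,0.001,0.109,-0.003,0.0015,0.003,0],[0.002,0.001,0.109,-0.003,0.0015,0.003,0]]'
python3 -m crank '[[0,0,0,0,0,0,0.4],[0,0,0,0,0,0,0.4],[0,0,0,0,0,0,0.5],[0,0,0,0,0,0,0.5],[0,0,0,0,0,0,1],[0,0,0,0,0,0,1],[0,0,0,0,0,0,1],[0,0,0,0,0,0,1],[0,0,0,0,0,0,1],[0,0,0,0,0,0,1]]' 45
python3 - <<'E'
from h import *
y=np.radians(27);jy=np.array([-np.sin(y),np.cos(y),0]);jx=np.array([np.cos(y),np.sin(y),0])
delta([518.5,152.2,51],axes([0,0,-1],sx)); delta([467.5,-225.7,180],axes([0,0,-1],jx))
E
```

```text
t: 12.7
position: [519.9, 151.4, 52.4]
tool_rot: [2.495, 1.908, 0.004]
wrist_force: [0.4, -0.0, -0.3]
width: 88.1
gripper_force: 0.0
t: 13.7
position: [519.7, 152.8, 51.9]
tool_rot: [2.494, 1.91, 0.004]
wrist_force: [-1.2, -0.2, 1.9]
width: 39.5
gripper_force: 45.0
shift [-0.0009 -0.001   0.0009] turn [ 0.0018 -0.0016 -0.0016]
t 13.7 pos [519.7 152.8  51.9] q [0.24 0.2  2.05 0.   0.88 0.5 ] F [-1.2 -0.2  1.9] w 39.5 gf 45.0
shift [-0.3789  0.0484 -0.1286] turn [ 0.0023 -0.0008 -0.7346]
t 13.7 pos [519.7 152.8  51.9] q [0.24 0.2  2.05 0.   0.88 0.5 ] F [-1.2 -0.2  1.9] w 39.5 gf 45.0
```

```bash
python3 -m crank '[[0,0,-0.04,0,0,0,1],[0,0,-0.08,0,0,0,1],[0,0,-0.12,0,0,0,1],[-0.04,0.005,-0.128,0,0,-0.08,1],[-0.08,0.01,-0.128,0,0,-0.16,1],[-0.12,0.016,-0.128,0,0,-0.25,1],[-0.16,0.021,-0.128,0,0,-0.33,1],[-0.2,0.026,-0.128,0,0,-0.41,1],[-0.24,0.031,-0.128,0,0,-0.5,1],[-0.28,0.036,-0.128,0,0,-0.58,1]]'
cat >> h.py <<'E'
y=np.radians(27);jy=np.array([-np.sin(y),np.cos(y),0]);jx=np.array([np.cos(y),np.sin(y),0]);RJ=axes([0,0,-1],jx)
E
python3 - <<'E'
from h import *
delta([467.5,-225.7,140],RJ)
E
```

```text
t: 14.7
position: [480.2, -128.6, 178.6]
tool_rot: [1.839, 2.547, 0.003]
wrist_force: [0.9, -0.5, -2.4]
width: 39.9
gripper_force: 45.0
shift [-0.0882 -0.0427  0.0385] turn [ 0.0015 -0.0006 -0.1511]
t 14.7 pos [ 480.2 -128.6  178.6] q [-0.31 -0.03  2.04  0.    1.13 -0.63] F [ 0.9 -0.5 -2.4] w 39.9 gf 45.0
```

```bash
python3 -m crank '[[-0.044,-0.021,0,0,0,-0.075,1],[-0.088,-0.043,0,0,0,-0.151,1],[-0.088,-0.043,0.02,0,0,-0.151,1],[-0.088,-0.043,0.038,0,0,-0.151,1],[-0.088,-0.043,0.038,0,0,-0.151,1],[-0.088,-0.043,0.038,0,0,-0.151,1],[-0.088,-0.043,0.038,0,0,-0.151,1]]'
python3 - <<'E'
from h import *
delta([467.5,-225.7,140],RJ)
import json
a=snap("wrist","w5",160,90,240,200,2,20); snap("scene","s5",160,70,100,100,4,10); snap("top","t5",360,205,80,80,5,10)
A,B,D=[cv2.imread(f"pics/{n}.png") for n in("w5","s5","t5")]
o=np.zeros((600,800,3),np.uint8)
w=cv2.resize(A,(384,320));o[:320,:384]=w
o[:400,400:800]=B;o[200:600,0:400]=np.where(np.ones((400,400,1),bool),0,0)
o[:200,:400]=0
cv2.imwrite("pics/m5.png",np.hstack([B,D]))
E
```

```text
t: 15.4
position: [468.5, -224.0, 142.1]
tool_rot: [1.644, 2.674, 0.003]
wrist_force: [-0.1, 0.3, -2.7]
width: 39.7
gripper_force: 45.0
shift [-0.001  -0.0017  0.0021] turn [ 0.003   0.0011 -0.003 ]
t 15.4 pos [ 468.5 -224.   142.1] q [-0.5   0.05  2.04  0.    1.05 -0.96] F [-0.1  0.3 -2.7] w 39.7 gf 45.0
```

View pics/m5.png

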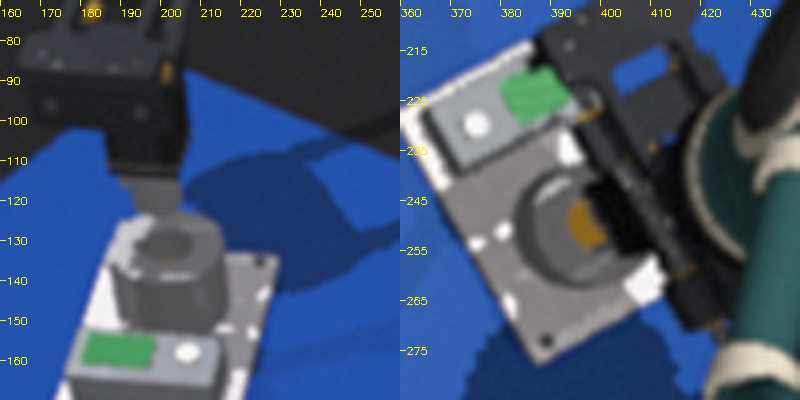

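View pics/w5.png

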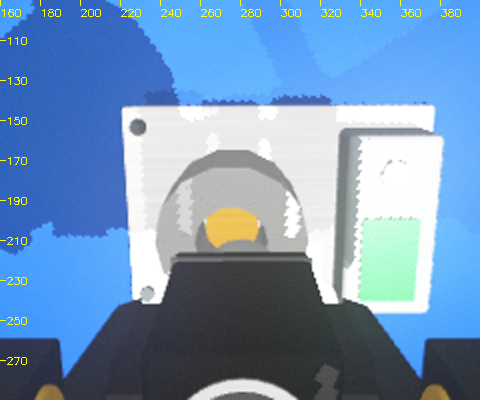

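The wrist view shows the rim at lateral px 238.5–314, its outer +y edge at about v 173.5, and the bore's +y edge at about v 193.5. The shoulder's lower edge runs u 247.5–314 at v 217. The hub and sensor look slightly offset from each other, so I'll compute it.

Run:
```python
from h import *
c=np.load("pics/w5.npy",allow_pickle=True).item()
tcp=manip.get_obs()["position"]
J=lambda X:np.round([(X-tcp)@jx,(X-tcp)@jy],1)
rimL,rimR=onz(c,238.5,207,56),onz(c,314,207,56); print("rim L,R",J(rimL),J(rimR))
b=onz(c,258,207,56);b2=onz(c,293.3,207,56);print("bore L,R",J(b),J(b2))
print("rim+y",J(onz(c,276,173.5,56)),"bore+y",J(onz(c,276,193.5,56)))
zs=tcp[2]-51.5+34
print("shoulder",J(onz(c,247.5,216.5,zs)),J(onz(c,314.3,216.5,zs)))
for n,p in [("w1 rim",(468.9,-225.3,0)),("w1 contact",(464.8,-226.4,0)),("topview",(460.8,-226.7,0)),("scene",(466.3,-226.1,0))]: print(n,J(np.array(p)))
w=np.load("pics/w1.npy",allow_pickle=True).item()
print("cam1",J(-w["R"].T@w["t"]),"cam5",J(-c["R"].T@c["t"]))
```

```text
rim L,R [-34.9   3.4] [28.4  3.2]
bore L,R [-18.6   3.4] [11.   3.2]
rim+y [-3.3 31.7] bore+y [-3.4 15. ]
shoulder [-19.5  18.7] [20.2 18.6]
w1 rim [-0.5 -1.1]
w1 contact [-4.7 -0.2]
topview [-8.4  1.3]
scene [-3.2 -0.6]
cam1 [65.6  0.3] cam5 [-0.3 74.8]
```

```bash
python3 -m crank '[[0.001,-0.0038,0,0.003,0.001,-0.003,1],[0.001,-0.0038,0.015,0.003,0.001,-0.003,1],[0.001,-0.0038,0.03,0.003,0.001,-0.003,1],[0.001,-0.0038,0.03,0.003,0.001,-0.003,1],[0.001,-0.0038,0.03,0.003,0.001,-0.003,1],[0.001,-0.0038,0.032,0.003,0.001,-0.003,1]]' 50
python3 -m crank '[[0,0,0.002,0,0,0,1],[0,0,0.004,0,0,0,1],[0,0,0.004,0,0,0,1]]'
python3 -m crank '[[0,0,0.002,0,0,0,1],[0,0,0.004,0,0,0,1],[0,0,0.004,0,0,0,1]]'
```

```text
t: 16.15
position: [464.5, -225.0, 109.5]
tool_rot: [-1.642, -2.678, -0.0]
wrist_force: [-0.3, 0.1, -2.9]
width: 39.2
gripper_force: 50.0
t: 16.45
position: [464.1, -224.9, 105.3]
tool_rot: [-1.642, -2.677, 0.0]
wrist_force: [-0.7, 0.1, -2.0]
width: 39.6
gripper_force: 50.0
t: 16.75
position: [464.0, -224.8, 101.1]
tool_rot: [-1.642, -2.677, 0.0]
wrist_force: [0.3, 0.6, -3.0]
width: 39.4
gripper_force: 50.0
```

```bash
python3 -m crank '[[0,0,0.002,0,0,0,1],[0,0,0.004,0,0,0,1],[0,0,0.004,0,0,0,1]]' | grep -E "pos|wrist"
python3 -m crank '[[0,0,0.0015,0,0,0,1],[0,0,0.003,0,0,0,1],[0,0,0.003,0,0,0,1]]'| grep -E "pos|wrist"
python3 -m crank '[[0,0,0.0015,0,0,0,1],[0,0,0.003,0,0,0,1],[0,0,0.003,0,0,0,1]]'| grep -E "pos|wrist"
```

```text
position: [464.0, -224.8, 97.0]
wrist_force: [0.4, -0.2, -2.7]
position: [464.0, -224.8, 94.1]
wrist_force: [-0.1, -0.5, -3.0]
position: [464.0, -224.8, 91.1]
wrist_force: [1.1, 0.9, -3.2]
```

```bash
python3 -m crank '[[0,0,0.002,0,0,0,1],[0,0,0.004,0,0,0,1],[0,0,0.006,0,0,0,1],[0,0,0.006,0,0,0,1]]' | grep -E "pos|wrist"
python3 -m crank '[[0,0,0.002,0,0,0,1],[0,0,0.004,0,0,0,1],[0,0,0.006,0,0,0,1],[0,0,0.006,0,0,0,1]]' | grep -E "pos|wrist"
python3 -m crank '[[0,0,0.0015,0,0,0,1],[0,0,0.003,0,0,0,1],[0,0,0.003,0,0,0,1]]'| grep -E "pos|wrist"
```

```text
position: [464.2, -224.9, 85.6]
wrist_force: [-0.7, 0.7, 1.5]
position: [464.3, -225.0, 79.5]
wrist_force: [-2.7, 1.0, 5.2]
position: [464.3, -225.0, 76.7]
wrist_force: [-2.9, 1.4, 5.5]
```

```bash
python3 -m crank '[[0,0,0.001,0,0,0,1],[0,0,0.002,0,0,0,1],[0,0,0.002,0,0,0,1]]' | grep -E "pos|wrist"
python3 -m crank '[[0,0,0.001,0,0,0,1],[0,0,0.001,0,0,0,1]]' | grep -E "pos|wrist"
python3 -m crank '[[0,0,0.001,0,0,0,1],[0,0,0.001,0,0,0,1]]'| grep -E "pos|wrist"
```

```text
position: [464.3, -225.0, 74.9]
wrist_force: [-3.9, 2.0, 7.4]
position: [464.3, -225.0, 74.1]
wrist_force: [-2.7, 2.1, 7.8]
position: [464.4, -225.0, 74.0]
wrist_force: [-5.4, 2.9, 13.7]
```

```bash
python3 -m crank '[[0,0,0.0008,0,0,0,1],[0,0,0.0008,0,0,0,1],[0,0,0.0008,0,0,0,1]]'| grep -E "pos|wrist|grip"
python3 - <<'E'
from h import *
snap("scene","s6",160,70,100,100,4,10); snap("top","t6",360,205,80,80,5,10)
cv2.imwrite("pics/m6.png",np.hstack([cv2.imread("pics/s6.png"),cv2.imread("pics/t6.png")]))
E
```

```text
position: [464.4, -225.1, 74.0]
wrist_force: [-8.1, 3.8, 18.9]
gripper_force: 50.0
```

View pics/m6.png

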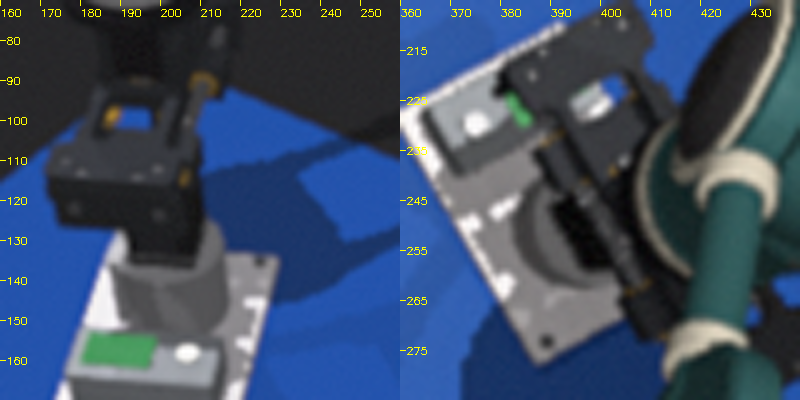

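The housing sits on the rim in both views (scene about (195,133) px, no gap), stiff contact is felt at TCP z 74.0, close to the expected 73.5, and the gripper is holding with 50 N. Handing in.

```bash
python3 -c "
from workcell import order; print(order.finish_job())"
```

```text
the job is handed in; nothing more can be done
None
```

I stood the sensor upright on the bench, then fitted it keyed into the jig socket and pressed it home on the rim. I handed the job in at about 18.5 s with the gripper still holding it at 50 N. The hand-in gave no verdict.

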